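# Pull a hob knob for washing

### The job

The hob knob with the raised bar across its top has to go for washing. Take the puller by its handle, hook its fork under that knob and pull it straight up off its stem, then carry it on the fork and stand the puller upright in the empty shallow tray with the knob still on it. Do not touch the knob with the gripper, leave the other knob on its stem, and do not disturb the timer and the peeler.

Things in the scene. Friction and masses are not known exactly. Their poses are not given: they have to be found in the camera images.
- hob: two-plate hob, fixed, brushed steel, 270 (x) x 275 (y) x 60 mm high; origin under its centre, front faces its -x. On its deck (60 up): two cooking plates, 120 across, 9 high, at x = +45, y = +-68; in front of them two round stems, 14 across, 36 high, at x = -95, y = +-68, each with a press-on knob. Which knob is on which stem varies
- bar_knob: knob to pull: black, round, 64 mm across, 24 high, plus a raised bar (56 x 14) on top, 36 in all; 70 g. Origin at the centre of its flat underside, z up. Seated it leaves a 20 gap above the deck all round the stem (underside 80 above worktop). A sprung catch holds it: an upward pull of about 10 to 15 N frees it; it is clear of the stem after 16 of lift
- round_knob: the other knob, to be left seated: same black body 64 mm across, same gap and stem, but with a smooth plain dome, 33 high in all. Origin at the centre of its underside
- puller: knob puller, loose, stands on its flat fork, 134 mm high, about 280 g: a C open to its +x. Steel fork, 6 thick, 48 wide, x = -52 to +45; the slot between its tines is 26 wide, open at +x, closed at x = -24. Spine at x = -52 to -43, 40 wide. Bridge at z = 64 to 74, x = -52 to +18. Origin at the fork's underside where the knob sits, straight under the handle; z up
- fork_seat (a point): point on the puller, 6 mm above its origin, on the fork's upper face in mid slot: where the centre of the knob's underside should lie. The last 6 of each tine tip (x = +39 to +45 from here) has a lip, 3 higher than the fork
- tray: empty shallow yellow tray, fixed, 275 (its x) x 395 (its y) x 42 mm high, floor 4 to 8 above the worktop and about 200 x 320 wide, low sloping walls. Origin at the centre of its underside. Its long side points away from the robot. It stands left or right of the hob, the puller on the other side
- kitchen_timer: bystander: round red and white timer, 64 across, 36 mm high, loose in front of the hob; origin at the centre of its underside
- veg_peeler: bystander: white peeler, 170 x 25 x 18 mm, lying loose in front of the hob; origin at the centre of its underside
- puller_handle (a point): centre of the puller's black handle, 104 mm above its origin: an upright block 40 (puller's x) x 26 (puller's y) x 60 high, from 74 to 134 above the origin, to be gripped from above across its y faces (its x faces will do too)
Mind the look-alikes: they are no part of the job. Leave any blue, orange or turquoise look-alike of the bar_knob alone.

How it is judged (in metres and radians):
On the way, in this order (a step that is already met when the one before it is completed fails the run):
1. the puller's fork is under the bar knob while the knob is still on its stem (distance between bar_knob and fork_seat below 0.022 m and z of bar_knob in the frame of hob below 0.084 m), for 0.1 s.
2. the bar knob is off its stem, lifted level on the fork, well above the hob (distance between bar_knob and fork_seat below 0.022 m and contact force between puller and bar_knob above 0.1 N and angle between bar_knob's own z axis and vertical below 0.35 rad and z of bar_knob in the frame of hob above 0.105 m), for 0.2 s.
At the end, for the whole second after the job is handed in: The puller stands upright (0.15 rad) on the tray's floor, within 120 x 180 mm of its centre and under 18 mm up; the bar knob rests on its fork (25 mm of the fork seat, tilt under 0.3 rad); both still; the round knob is still seated within 4 mm (x of puller in the frame of tray between -0.12 and 0.12 m and y of puller in the frame of tray between -0.18 and 0.18 m and z of puller in the frame of tray below 0.018 m and angle between puller's own z axis and vertical below 0.15 rad and distance between bar_knob and fork_seat below 0.025 m and contact force between puller and bar_knob above 0.1 N and angle between bar_knob's own z axis and vertical below 0.3 rad and z of round_knob in the frame of hob between 0.076 and 0.084 m and linear speed of each of puller, bar_knob below 0.02 m/s); the robot touches nothing.
It fails at once if the gripper touches the bar knob (contact force between the fingers and bar_knob above 0.5 N).
It fails at once if the round knob is pulled up off its seat (z of round_knob in the frame of hob above 0.086 m).
It fails at once if the timer is pushed more than 30 mm (distance of kitchen_timer from where it was at the start of the episode above 0.03 m).
It fails at once if the peeler is pushed more than 30 mm (distance of veg_peeler from where it was at the start of the episode above 0.03 m).
It also fails if it takes over 59 s, if anything falls off the work surface, if the arm or the gripper's body presses on something with over 40 N, if the wrist force passes 120 N, or if a joint passes its speed limit or range.

### The arm

A 6-joint arm with a two-finger parallel gripper is mounted at the origin on the work surface; the furniture and walls round the work are solid. World frame = base frame: x ahead of the robot, y to its left, z up, the work surface at z = 0. Lengths are in m, angles in degrees, forces in N, time in s.
With the tool pointing down it reaches from about 0.35 to 0.85 m from the base axis. Payload 8.1 kg.
Tool frame: the origin (TCP) lies midway between the tips of the shut fingers; the grasp point (between the pads) lies 19 mm behind it; y points along the fingers, x is the direction in which the jaws open and shut, and the axes are right-handed (so a half turn about y gives the same grasp; the last joint's range is limited). The gripper opens to 93 mm and grips with 3 to 60 N. Pads are 15 mm wide; open, the fingers measure 128 mm over their backs; the gripper's body (75 mm by 188 mm) begins 65 mm behind the grasp point.
Start: joints at [-71.012, 7.471, 85.268, -0, 87.261, -4.893], TCP at [0.243, -0.549, 0.187] pointing down, gripper open.
Joint ranges: [-169.43, 169.43], [-51.17, 129.36], [1.28, 143.12], [-76.62, 256.62], [0, 156.53], [-152.29, 152.29]. Speed limits (degrees/s): [136.94, 136.94, 159.86, 180, 180, 180].

### API

Orientations are given as a 3x3 rotation matrix whose columns are the frame's x, y, z axes.
In Python, from rig import r, viewer, nets gives the robot as it stands.
- The arm moves only by the tool jog_arm, never from a script. Its argument "series" is one flat list of numbers, 4 for each row, row after row: the shift along the tool's x, y, z in mm, then the turn about the tool's y in rad. In form: [x, y, z, twist, x, y, z, twist, ...]. A call has 1 to 5 rows; each row shifts and turns the commanded pose from where the row before left it, along the tool's axes as they then stand; what a row does not reach is not made up. A row lasts 1/8 s, in which the tool goes at most 62.5 mm and 10.7 degrees, less where a joint would pass 70% of its speed; a pose out of reach is approached as far as the arm can. A call with a gripper value outside its range is refused whole. "fingers" is the closure in counts, from 0 (fully open) to 255 (shut), set as the call begins (left out, the last holds). The fingers move at their own pace and stop on an object; the grip force is fixed at half the most. Time passes only in rows, so rows that do not move let the fingers close. It gives the time, the measured TCP pose, the force and the opening at its end, in the units of the state.
- r.get_obs(): the state, without advancing time (a new reading comes with each control period).
- viewer.read_camera(name): name is "scene" or "side" or "wrist"; returns the picture (420x560x3 uint8, red, green, blue); there is no depth.
- viewer.get_calibration(name): a dict with "camera_matrix" (3x3 intrinsics, pixels), "cam_to_world" (4x4, takes a point from camera to world coordinates). Camera axes: x right, y down, z forward; pixel columns grow to the right and rows downward; lengths in m; the calibration is good to about 2 mm. The wrist camera is an equidistant fisheye: a pixel r from the principal point sees the ray r / f radians off the axis. A picture is of the moment at which its call begins: read the wrist's pose just before it. get_calibration takes no time and is no camera call; for the wrist camera it gives the pose at the moment of the call.
- r.job_done(): hands the job in, once; it reports no verdict.
Trained networks look in the newest picture that a camera, given by its name, has taken for a name from the list of things; names that differ only in an ending like _2 or _b are one class to them, and where a whole thing is asked for, a point or a joint stands for the part that bears it (a point fixed in the world has none). Each returns a list of dicts, best first, with "conf" (0 to 1); they miss things now and then, are a little off and sometimes report something else, mostly with a low value. They report only what shows in the picture. A call takes as long as a camera call. They do not tell look-alikes from the thing itself.
- nets.boxes_of(camera, name): "point" ([column, row] in pixels, amid what is visible of it).
The state is a dict: "time": time; "joint_pos": joint angles; "joint_vel": joint speeds; "tau": joint torques, N m; "tcp_pos": TCP position; "tcp_rot": TCP orientation; "wrist_force": force on the tool from outside, world axes, zero at the start; "wrist_torque": the same for the moment, N m; "grip_width": finger opening in m.
Only numpy, scipy, OpenCV 4.12 (cv2) and the standard library are available. Lean on these libraries where they do the work, as an engineer would, in place of code of your own. Each camera call takes 0.05 s, during which the arm holds its last target.

## Working session

There is one attempt and no reset: what is moved stays moved. The work goes in short steps, Python scripts to look and compute and a tool call to move; the robot and the scene stay as the last step left them, time stands still between calls to the robot, and variables do not carry over. Pictures are saved under pics/ and viewed, and the job is handed in when it is done.

Besides the shell and the picture viewer there is one more tool, called after "Emit:" as a command line: name --argument value ..., lists and objects as JSON in quotes. jog_arm: Moves the arm, as the interface text tells. Its arguments: {"type":"object","properties":{"series":{"type":"array","items":{"type":"number"}},"fingers":{"type":"number"}},"required":["series"]}

```bash
ls; mkdir -p pics; cat > look.py <<'E'
E
python3 - <<'E'
from rig import r, viewer, nets
import cv2,numpy as np
np.set_printoptions(precision=4,suppress=True)
o=r.get_obs();print(o)
for c in ["scene","side","wrist"]:
    im=viewer.read_camera(c); cv2.imwrite(f"pics/{c}0.png",im[:,:,::-1])
    k=viewer.get_calibration(c);print(c,k)
    for n in ["hob","bar_knob","round_knob","puller","puller_handle","fork_seat","tray","kitchen_timer","veg_peeler"]:
        print(n,[(np.round(d["point"],1).tolist(),round(d["conf"],2)) for d in nets.boxes_of(c,n)][:4])
print(r.get_obs()["time"])
E
```

```text
pics
{'time': 0.0, 'joint_pos': array([-71.0114,   7.5146,  85.3283,   0.0018,  87.2613,  -4.8931]), 'joint_vel': array([-0.0577, -0.0088, -0.0187, -0.0435,  0.0688,  0.0065]), 'tau': array([ -0.003 , -55.9841, -49.1768,   0.0766,   0.0358,  -0.0002]), 'tcp_pos': array([ 0.2427, -0.548 ,  0.1858]), 'tcp_rot': array([[ 0.4048, -0.0006,  0.9144],
       [-0.9144,  0.0017,  0.4048],
       [-0.0018, -1.    ,  0.0002]]), 'wrist_force': array([-1.1749, -0.0689, -0.5404]), 'wrist_torque': array([-0.0342, -0.036 ,  0.0075]), 'grip_width': 0.09306547766571492}
scene {'camera_matrix': array([[498.8398,   0.    , 285.2719],
       [  0.    , 498.8398, 212.2909],
       [  0.    ,   0.    ,   1.    ]]), 'cam_to_world': array([[-0.6947, -0.5121,  0.5051, -0.1003],
       [-0.7191,  0.5128, -0.469 ,  0.6247],
       [-0.0188, -0.689 , -0.7245,  1.0519],
       [ 0.    ,  0.    ,  0.    ,  1.    ]])}
hob [([256.2, 206.4], 0.83)]
bar_knob [([371.9, 210.8], 0.9), ([267.2, 222.3], 0.81), ([173.4, 239.1], 0.8), ([341.5, 189.8], 0.75)]
round_knob [([305.8, 197.4], 0.96), ([267.3, 221.7], 0.42)]
puller 
[... 885 characters left out ...]
([225.9, 318.7], 0.68)]
puller_handle [([225.8, 322.8], 0.84)]
fork_seat [([227.1, 318.8], 0.85)]
tray [([247.5, 181.3], 0.87)]
kitchen_timer [([219.2, 265.3], 0.78), ([224.0, 321.3], 0.23)]
veg_peeler []
wrist {'camera_matrix': array([[325.1923,   0.    , 282.3998],
       [  0.    , 325.1923, 209.5907],
       [  0.    ,   0.    ,   1.    ]]), 'cam_to_world': array([[ 0.4049, -0.8715, -0.2766,  0.3205],
       [-0.9143, -0.3864, -0.1212, -0.5143],
       [-0.0013,  0.302 , -0.9533,  0.3849],
       [ 0.    ,  0.    ,  0.    ,  1.    ]])}
hob []
bar_knob []
round_knob []
puller [([184.1, 3.4], 0.53)]
puller_handle []
fork_seat [([183.4, 4.4], 0.6)]
tray []
kitchen_timer []
veg_peeler []
1.5
```

View pictures.

View pics/scene0.png

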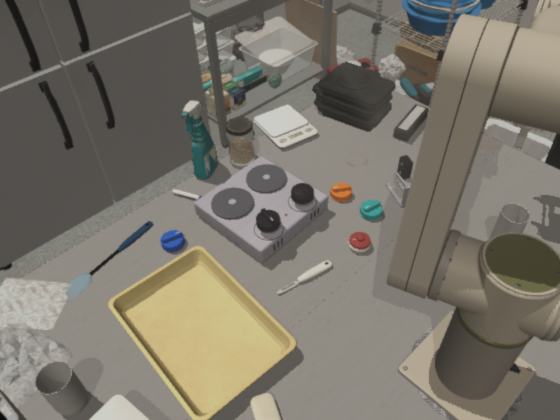

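View pics/side0.png

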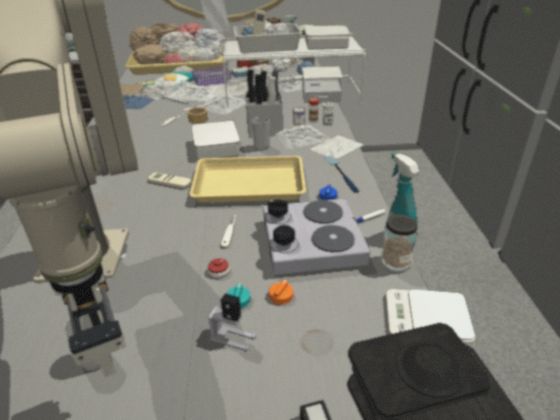

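View pics/wrist0.png

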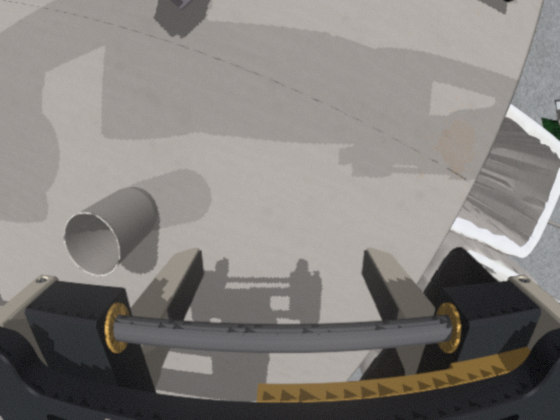

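```bash
cat > h.py <<'E'
import numpy as np
np.set_printoptions(precision=4,suppress=True)
K={'scene':(498.8398,285.2719,212.2909,np.array([[-0.6947,-0.5121,0.5051,-0.1003],[-0.7191,0.5128,-0.469,0.6247],[-0.0188,-0.689,-0.7245,1.0519]])),
'side':(455.0042,279.0511,215.6939,np.array([[0.9973,-0.0563,0.0471,0.5201],[-0.0708,-0.5674,0.8204,-1.0785],[-0.0195,-0.8215,-0.5699,0.8534]]))}
def ray(c,p):
    f,cx,cy,T=K[c]; d=T[:,:3]@np.array([(p[0]-cx)/f,(p[1]-cy)/f,1]); return T[:,3],d/np.linalg.norm(d)
def atz(c,p,z):
    o,d=ray(c,p); return o+d*(z-o[2])/d[2]
def tri(a,b):
    o1,d1=ray('scene',a);o2,d2=ray('side',b)
    A=np.stack([d1,-d2],1);s=np.linalg.lstsq(A,o2-o1,rcond=None)[0]
    p,q=o1+s[0]*d1,o2+s[1]*d2
    return (p+q)/2,np.linalg.norm(p-q)
def proj(c,P):
    f,cx,cy,T=K[c];q=T[:,:3].T@(np.asarray(P)-T[:,3]);return np.array([f*q[0]/q[2]+cx,f*q[1]/q[2]+cy])
E
python3 - <<'E'
from h import *
import cv2
print('bar',tri((267.2,222.3),(276.4,207.8)));print('round',tri((305.8-3,194.5),(281.9,234)))
print('puller',tri((402.8,177),(225.8,318)))
print('tray', atz('scene',(200.6,329.2),.02),atz('side',(247.5,181.3),.02))
print('timer',atz('scene',(361,242.9),.02),atz('side',(219.2,266.3),.02))
a=cv2.imread('pics/scene0.png');b=cv2.imread('pics/side0.png')
def crop(im,x,y,w,h,s,n): cv2.imwrite(n,cv2.resize(im[y:y+h,x:x+w],None,fx=s,fy=s,interpolation=cv2.INTER_CUBIC))
crop(a,180,140,250,170,3,'pics/ca.png');crop(b,190,175,190,180,3.2,'pics/cb.png')
E
```

```text
bar (array([0.5777, 0.0611, 0.091 ]), np.float64(0.0009783588972625604))
round (array([ 0.5833, -0.076 ,  0.0942]), np.float64(0.0025365319644945978))
puller (array([ 0.4389, -0.3479,  0.072 ]), np.float64(0.009413229840184782))
tray [0.4877 0.3596 0.02  ] [0.4908 0.3502 0.02  ]
timer [ 0.3934 -0.1083  0.02  ] [ 0.4058 -0.1086  0.02  ]
```

View pics/ca.png

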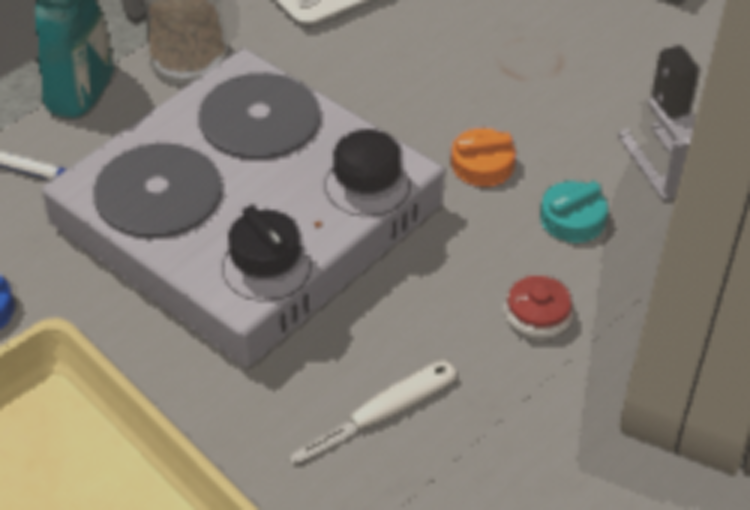

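View pics/cb.png

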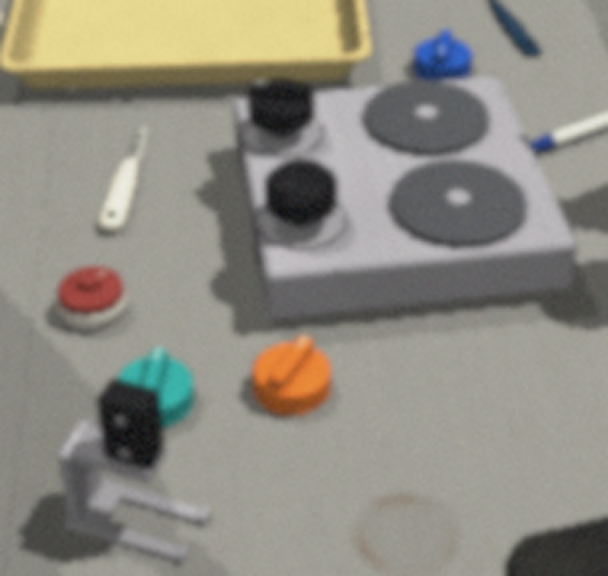

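```bash
cat > fit.py <<'E'
from h import *
from scipy.optimize import least_squares
def R(t): c,s=np.cos(t),np.sin(t);return np.array([[c,-s,0],[s,c,0],[0,0,1]])
def fit(obs,x0):
    def f(x): return np.concatenate([proj(c,R(x[2])@np.array(P)+[x[0],x[1],0])-p for c,P,p in obs])
    s=least_squares(f,x0,loss='soft_l1');return s.x,f(s.x).reshape(-1,2)
X,Y=.135,.1375
hob=[('side',(-X,-Y,.06),(273.7,261.9)),('side',(X,-Y,.06),(368.8,252.5)),('side',(X,Y,.06),(346.3,200.6)),('side',(-X,Y,.06),(265,206.3)),
('side',(.045,.068,.069),(323.4,210)),('side',(.045,-.068,.069),(333.1,236.6)),
('scene',(.045,.068,.069),(232.3,201.3)),('scene',(.045,-.068,.069),(266.3,176.7)),
('scene',(-X,Y,.06),(262,251)),('scene',(X,Y,.06),(195.7,203.3)),('scene',(X,-Y,.06),(261,157.3)),('scene',(-X,-Y,.06),(327.3,199.3))]
if __name__=='__main__':
    x,res=fit(hob,[.68,0,0]);print('hob',x,np.degrees(x[2]));print(res)
    for y in (.068,-.068): print(R(x[2])@[-.095,y,.08]+[x[0],x[1],0])
    tips=[('side',(.045,-.0185,.009),(247.8,346.9)),('side',(.045,.0185,.009),(254.7,336.6)),('scene',(.045,.0185,.009),(388.3,184.3)),
    ('side',(.0,0,.104),(231,307)),('scene',(0,0,.104),(405,166.5))]
    x,res=fit(tips,[.44,-.35,0]);print('puller',x,np.degrees(x[2]));print(res)
E
python3 fit.py
```

```text
hob [ 0.6793 -0.0065  0.057 ] 3.2680670205368942
[[-1.4023  0.2418]
 [ 1.9162 -0.0837]
 [-0.5402 -1.9545]
 [-2.7404 -0.3931]
 [-0.5744  0.7536]
 [-0.3328  0.8988]
 [-0.3001  0.0212]
 [-0.2478 -0.0648]
 [-1.4233  0.405 ]
 [-3.2965 -1.7097]
 [ 0.016  -2.9282]
 [ 1.5554 -4.2455]]
[0.5805 0.056  0.08  ]
[ 0.5883 -0.0798  0.08  ]
puller [ 0.448  -0.351  -0.4572] -26.19434780069625
[[-0.169   0.9188]
 [-0.3467 -0.5937]
 [-1.3795 -1.3201]
 [-0.4616  0.9407]
 [-0.9082  0.8627]]
```

Emit:
jog_arm --series '[-19,-8,53,0,-19,-8,53,0,-19,-8,53,0,-19,-8,53,0,-19,-8,53,0]' --fingers 0

```text
time: 2.12
tcp_pos: [0.4479, -0.3531, 0.2273]
tcp_rot: [[0.405, 0.0, 0.914], [-0.914, -0.0, 0.405], [0.001, -1.0, 0.0]]
wrist_force: [0.7, -0.3, 0.0]
grip_width: 0.0928
```

Emit:
jog_arm --series '[0,0,0,0.174,0,0,0,0.174,0,0,0,0.174,0,0,0,0.174,0,0,0,0.174]'

```text
time: 2.75
tcp_pos: [0.4468, -0.3544, 0.2268]
tcp_rot: [[-0.443, -0.0, 0.897], [-0.897, -0.0, -0.443], [0.0, -1.0, -0.0]]
wrist_force: [0.3, 0.5, -0.0]
grip_width: 0.0931
```

```bash
cat >> h.py <<'E'
def snap(tag,cams=('wrist',),names=()):
    from rig import r,viewer,nets
    import cv2,pickle
    for c in cams:
        cal=viewer.get_calibration(c);o=r.get_obs()
        im=viewer.read_camera(c);cv2.imwrite(f'pics/{tag}_{c}.png',im[:,:,::-1])
        pickle.dump((cal,o,im),open(f'pics/{tag}_{c}.pkl','wb'))
        for n in names: print(c,n,[(np.round(d["point"],1).tolist(),round(d["conf"],2)) for d in nets.boxes_of(c,n)][:3])
    print('t',o['time'],'tcp',o['tcp_pos'],'yaw',np.degrees(np.arctan2(o['tcp_rot'][1,2],o['tcp_rot'][0,2])),'F',o['wrist_force'],'w',o['grip_width'],'q',o['joint_pos'])
    print(o['tcp_rot'])
def wload(tag):
    import pickle;return pickle.load(open(f'pics/{tag}_wrist.pkl','rb'))
def watz(cal,p,z):
    M=cal['camera_matrix'];T=cal['cam_to_world'];d=np.array([(p[0]-M[0,2]),(p[1]-M[1,2])]);rr=np.linalg.norm(d);th=rr/M[0,0]
    v=np.array([*(d/max(rr,1e-9)*np.sin(th)),np.cos(th)]);v=T[:3,:3]@v;o=T[:3,3];return o+v*(z-o[2])/v[2]
def wproj(cal,P):
    M=cal['camera_matrix'];T=cal['cam_to_world'];q=T[:3,:3].T@(np.asarray(P)-T[:3,3]);th=np.arctan2(np.hypot(q[0],q[1]),q[2]);d=q[:2]/np.hypot(q[0],q[1])
    return M[:2,2]+M[0,0]*th*d
E
python3 -c "
from h import *
snap('a',('wrist','scene'),('puller_handle',))"
```

```text
wrist puller_handle [([280.2, 195.3], 0.89)]
scene puller_handle [([399.5, 174.4], 0.66)]
t 2.85 tcp [ 0.4468 -0.3545  0.2269] yaw -26.0954128113087 F [-0.7455 -0.4787 -0.5608] w 0.09282736071699907 q [-43.5781   2.0989  86.7881  -0.0013  91.1097  72.5173]
[[-0.4399  0.      0.8981]
 [-0.8981 -0.0001 -0.4399]
 [ 0.     -1.      0.    ]]
```

View pics/a_wrist.png

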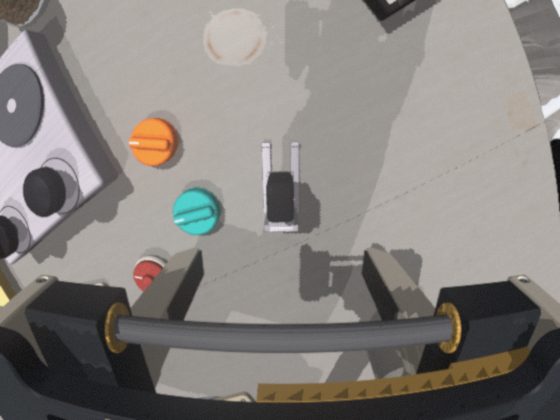

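View pics/a_scene.png

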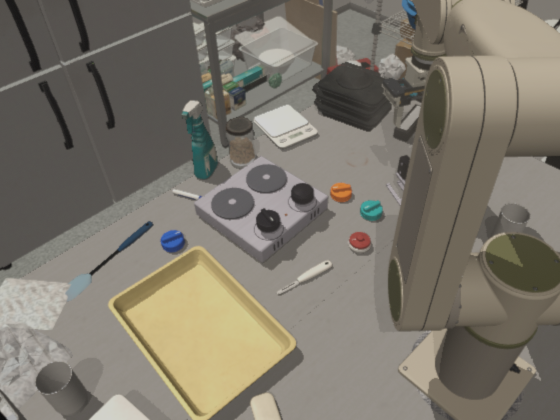

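```bash
python3 -c "
from h import *
import cv2
cal,o,im=wload('a')
c=im[130:245,225:335,::-1];cv2.imwrite('pics/a_c.png',cv2.resize(c,None,fx=5,fy=5,interpolation=cv2.INTER_CUBIC))
print(wproj(cal,o['tcp_pos']),wproj(cal,[.448,-.351,.104]))
"
```

```text
[282.9811 240.9879] [279.2482 193.9395]
```

View pics/a_c.png

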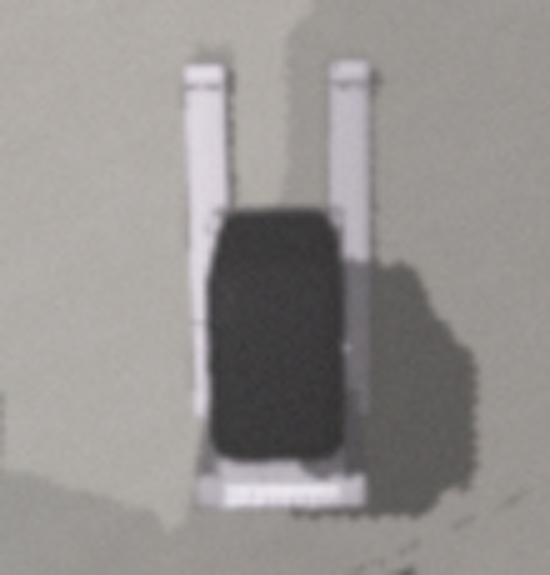

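```bash
python3 -c "
from h import *
from fit import R
from scipy.optimize import least_squares
cal,o,im=wload('a')
P=lambda x,y:np.array([x/5+225,y/5+130])
obs=[((.045,.024,.009),P(184,68)),((.045,-.024,.009),P(370,62)),((-.02,0.013,.134),P(209,458)),((-.02,-.013,.134),P(344,458)),((.045,.013,.009),P(225,68)),((.045,-.013,.009),P(330,62)),((.039,0.0185,.009),P(205,86)),((.039,-0.0185,.009),P(350,80))]
f=lambda x:np.concatenate([wproj(cal,R(x[2])@np.array(a)+[x[0],x[1],0])-p for a,p in obs])
s=least_squares(f,[.448,-.351,-.45],loss='soft_l1');print(s.x,np.degrees(s.x[2]));print(f(s.x).reshape(-1,2))
x=s.x
for a in [(-.052,.02,.074),(-.052,-.02,.074),(-.052,.024,0),(-.052,-.024,0),(.02,.013,.104),(.02,.013,.134),(.02,.013,.074)]:
  q=wproj(cal,R(x[2])@np.array(a)+[x[0],x[1],0]);print(a,(q-[225,130])*5)
d=np.array([x[0],x[1],.085])-o['tcp_pos'];print('tool delta mm',1000*o['tcp_rot'].T@d)
"
```

```text
[ 0.4462 -0.3514 -0.4468] -25.59838220585886
[[-0.2143 -1.2515]
 [ 0.1486 -0.5283]
 [ 0.0339  2.357 ]
 [ 0.3084  2.0559]
 [ 0.1796 -1.4132]
 [-0.458  -0.4717]
 [-0.0232 -0.3043]
 [-0.1273  0.5315]]
(-0.052, 0.02, 0.074) [194.6191 510.4522]
(-0.052, -0.02, 0.074) [366.9379 508.5698]
(-0.052, 0.024, 0) [194.5784 411.6709]
(-0.052, -0.024, 0) [368.9995 409.692 ]
(0.02, 0.013, 0.104) [210.9509 231.626 ]
(0.02, 0.013, 0.134) [203.5281 264.891 ]
(0.02, 0.013, 0.074) [217.18   203.8247]
tool delta mm [ -2.4804 141.8415  -1.8977]
```

Emit:
jog_arm --series '[-2.5,30,-2,-0.009,0,40,0,0,0,40,0,0,0,25,0,0,0,7,0,0]'

```text
time: 3.58
tcp_pos: [0.4449, -0.3503, 0.0827]
tcp_rot: [[-0.427, -0.003, 0.904], [-0.904, 0.002, -0.427], [-0.001, -1.0, -0.003]]
wrist_force: [-0.4, -0.2, 0.4]
grip_width: 0.0931
```

Emit:
jog_arm --series '[0,0,0,0,0,0,0,0,0,0,0,0,0,0,0,0,0,0,0,0]' --fingers 255

```text
time: 4.2
tcp_pos: [0.4462, -0.3514, 0.0851]
tcp_rot: [[-0.43, 0.0, 0.903], [-0.903, -0.0, -0.43], [0.0, -1.0, 0.0]]
wrist_force: [0.7, -0.7, -0.3]
grip_width: 0.0478
```

Emit:
jog_arm --series '[0,0,0,0,0,0,0,0,0,0,0,0,0,0,0,0,0,0,0,0]'

```text
time: 4.82
tcp_pos: [0.446, -0.3513, 0.0848]
tcp_rot: [[-0.43, -0.0, 0.903], [-0.903, 0.0, -0.43], [-0.0, -1.0, -0.0]]
wrist_force: [-0.3, 0.3, -0.2]
grip_width: 0.0259
```

Emit:
jog_arm --series '[0,-8,0,0,0,-30,0,0,0,-40,0,0,0,-30,0,0,0,-10,0,0]'

```text
time: 5.45
tcp_pos: [0.4469, -0.3522, 0.2054]
tcp_rot: [[-0.43, 0.003, 0.903], [-0.903, -0.003, -0.43], [0.001, -1.0, 0.004]]
wrist_force: [0.7, -0.9, -4.4]
grip_width: 0.0256
```

```bash
python3 -c "
from h import *
snap('b',('wrist','side'))"
```

```text
t 5.5 tcp [ 0.4468 -0.3521  0.2054] yaw -25.453651720005457 F [-0.2793 -0.2067 -2.6314] w 0.026245545107197243 q [-43.4014   2.0337  89.0731  -0.0016  88.6983  72.0524]
[[-0.4298  0.0025  0.9029]
 [-0.9029 -0.0024 -0.4298]
 [ 0.0011 -1.      0.0032]]
```

View pics/b_wrist.png

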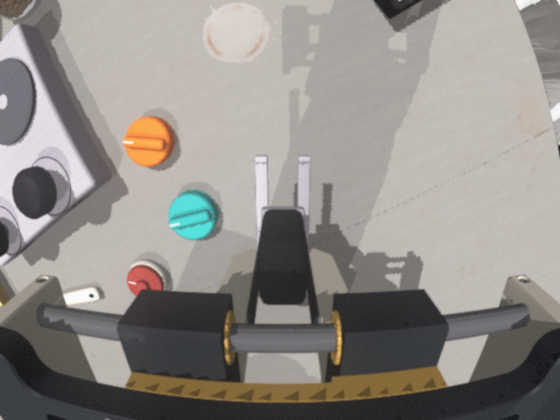

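View pics/b_side.png

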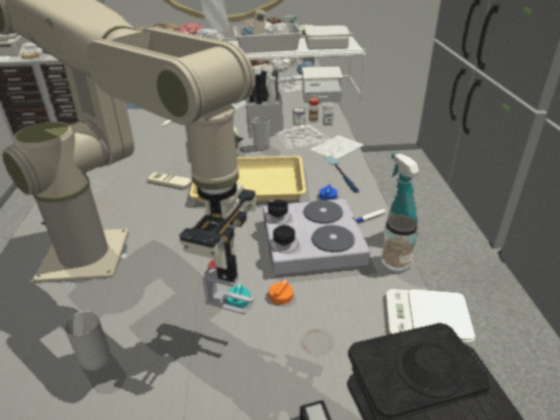

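Emit:
jog_arm --series '[0,0,0,-0.126,0,0,0,-0.126,0,0,0,-0.126,0,0,0,-0.125,-20,0,2,0]'

```text
time: 6.18
tcp_pos: [0.4458, -0.3308, 0.2004]
tcp_rot: [[0.057, -0.003, 0.998], [-0.998, 0.002, 0.057], [-0.002, -1.0, -0.003]]
wrist_force: [1.3, 1.3, -4.0]
grip_width: 0.0257
```

Emit:
jog_arm --series '[-40,0,4,0,-45,0,4,0,-45,0,4,0,-45,0,4,0,-45,0,4,0]'

```text
time: 6.8
tcp_pos: [0.4529, -0.1079, 0.2015]
tcp_rot: [[0.056, -0.002, 0.998], [-0.998, 0.001, 0.056], [-0.001, -1.0, -0.001]]
wrist_force: [0.1, 0.3, -3.4]
grip_width: 0.0256
```

Emit:
jog_arm --series '[-45,0,4,0,-45,0,4,0,-40,0,4,0,-25,0,2,0,-5,0,0,0]'

```text
time: 7.42
tcp_pos: [0.4572, 0.0521, 0.2017]
tcp_rot: [[0.06, -0.002, 0.998], [-0.998, 0.0, 0.06], [-0.001, -1.0, -0.002]]
wrist_force: [1.1, 0.9, -3.2]
grip_width: 0.0265
```

```bash
python3 -c "
from h import *
snap('c',('wrist','side','scene'),('bar_knob','round_knob'))"
```

```text
wrist bar_knob [([286.9, 72.9], 0.92), ([490.3, 115.4], 0.82), ([476.7, 193.8], 0.69)]
wrist round_knob [([423.8, 78.4], 0.8)]
side bar_knob [([280.8, 292.5], 0.89), ([276.9, 208.3], 0.81), ([238.4, 295.7], 0.74)]
side round_knob [([283.4, 232.2], 0.77)]
scene bar_knob [([174.4, 239.8], 0.93), ([341.8, 191.6], 0.8), ([266.0, 222.4], 0.68)]
scene round_knob []
t 7.725 tcp [0.4584 0.0493 0.2026] yaw 3.2757041527341313 F [-0.6884  0.5671 -3.94  ] w 0.02573190102378672 q [ -0.2314 -14.9073 105.039   -0.0133  89.8843  86.4929]
[[ 0.0571 -0.0003  0.9984]
 [-0.9984 -0.0002  0.0571]
 [ 0.0002 -1.     -0.0003]]
```

View pics/c_wrist.png

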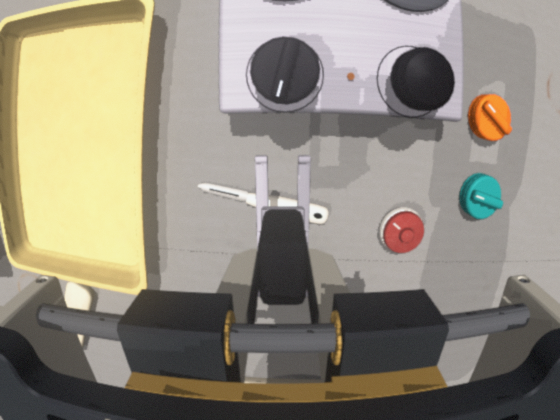

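View pics/c_side.png

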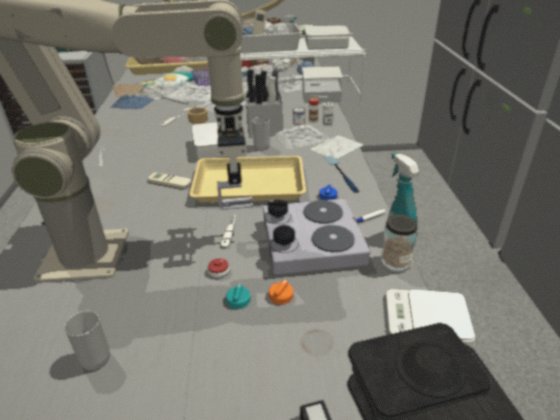

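```bash
python3 -c "
from h import *
import cv2
cal,o,im=wload('c')
c=im[20:180,215:345,::-1];cv2.imwrite('pics/c_c.png',cv2.resize(c,None,fx=5,fy=5,interpolation=cv2.INTER_CUBIC)[:600])
cv2.imwrite('pics/c_d.png',cv2.resize(im[140:220,230:340,::-1],None,fx=6,fy=6,interpolation=cv2.INTER_CUBIC))
"
```

```text
(no output)
```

View pics/c_c.png

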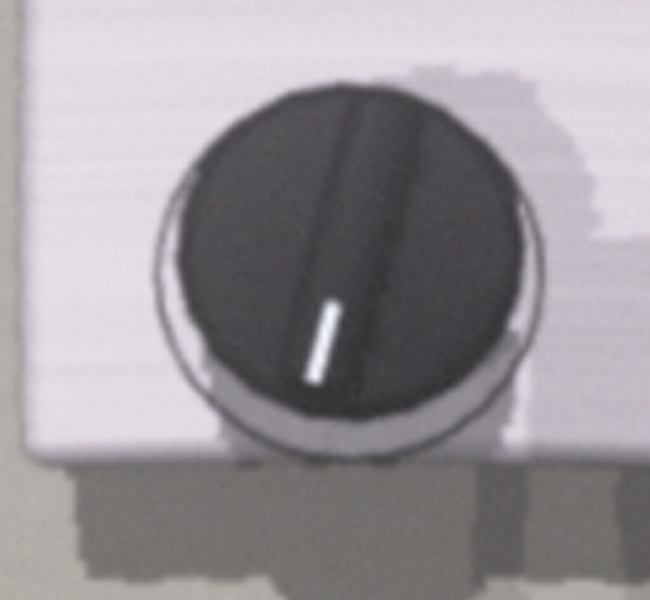

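View pics/c_d.png

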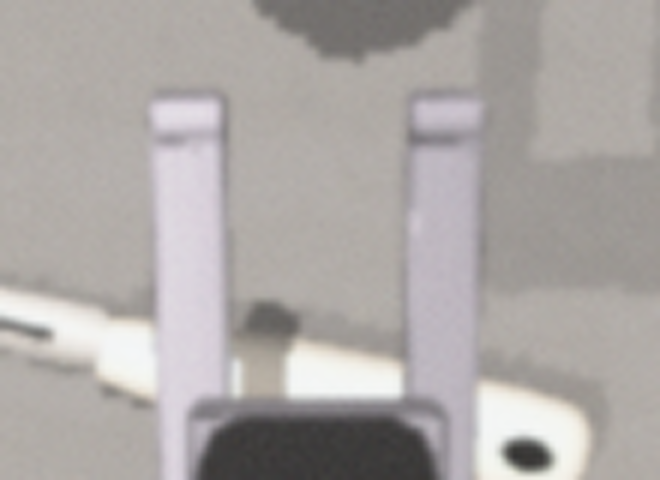

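```bash
python3 -c "
from h import *
from fit import R
from scipy.optimize import least_squares
cal,o,im=wload('c')
P=lambda x,y:np.array([x/5+215,y/5+20])
t=np.radians(3.3);u=np.array([np.cos(t),np.sin(t)]);v=np.array([-u[1],u[0]])
def w(a,z): return watz(cal,P(*a),z)[:2]
L,Rr,B=[w(a,.06) for a in [(155,270),(545,280),(355,458)]]
# circle via 3 pts
A=np.array([2*(Rr-L),2*(B-L)]);b=np.array([Rr@Rr-L@L,B@B-L@L]);c=np.linalg.solve(A,b);print('ring',c,np.linalg.norm(c-L))
for z in (.104,): 
  T=[w(a,z) for a in [(179,240),(524,245),(350,82)]]
  L,Rr,B=T;A=np.array([2*(Rr-L),2*(B-L)]);b=np.array([Rr@Rr-L@L,B@B-L@L]);c=np.linalg.solve(A,b);print('knob',c,np.linalg.norm(c-L))
z=o['tcp_pos'][2]-.085+.009
a=watz(cal,(255,156.2),z);b=watz(cal,(310.7,155.8),z);print(a,b,np.linalg.norm(a-b),'mid',(a+b)/2,'yaw',np.degrees(np.arctan2((a-b)[1],(a-b)[0]))-90)
print('tip wrt tcp tool',1000*o['tcp_rot'].T@((a+b)/2-o['tcp_pos']))
for y in(-.5,.5):pass
# hob left edge
for p in [(22,100),(30,440)]: print('edge',w(p,.06))
"
```

```text
ring [0.5797 0.0573] 0.04000368993534801
knob [0.5788 0.0573] 0.030760177736270995
[0.5011 0.0785 0.1257] [0.5043 0.0313 0.1257] 0.04731463646138734 mid [0.5027 0.0549 0.1257] yaw 3.857104708586121
tip wrt tcp tool [-0.039  75.9148 45.6935]
edge [0.6138 0.1272]
edge [0.5408 0.1216]
```

Emit:
jog_arm --series '[-1,12,0,0,0,20,0,0,0,15,0,0,0,4.5,0,0,0,0,0,0]'

```text
time: 8.5
tcp_pos: [0.4583, 0.051, 0.1511]
tcp_rot: [[0.059, -0.001, 0.998], [-0.998, -0.0, 0.059], [-0.0, -1.0, -0.001]]
wrist_force: [-0.1, 0.4, -3.2]
grip_width: 0.0258
```

```bash
python3 -c "
from h import *
snap('d',('wrist','side','scene'))
import cv2
im=cv2.imread('pics/d_side.png');cv2.imwrite('pics/d_s.png',cv2.resize(im[150:280,190:340],None,fx=5,fy=5,interpolation=cv2.INTER_CUBIC)[:600])
im=cv2.imread('pics/d_scene.png');cv2.imwrite('pics/d_t.png',cv2.resize(im[150:290,220:380],None,fx=4,fy=4,interpolation=cv2.INTER_CUBIC)[:600])
"
```

```text
t 8.6 tcp [0.4589 0.0511 0.152 ] yaw 3.3682608909241845 F [-0.7401  0.6389 -2.6177] w 0.02587698929568086 q [ -0.0175 -13.5066 109.1463   0.0023  84.2965  86.614 ]
[[ 0.0588  0.0011  0.9983]
 [-0.9983  0.      0.0588]
 [ 0.     -1.      0.0011]]
```

View pics/d_s.png

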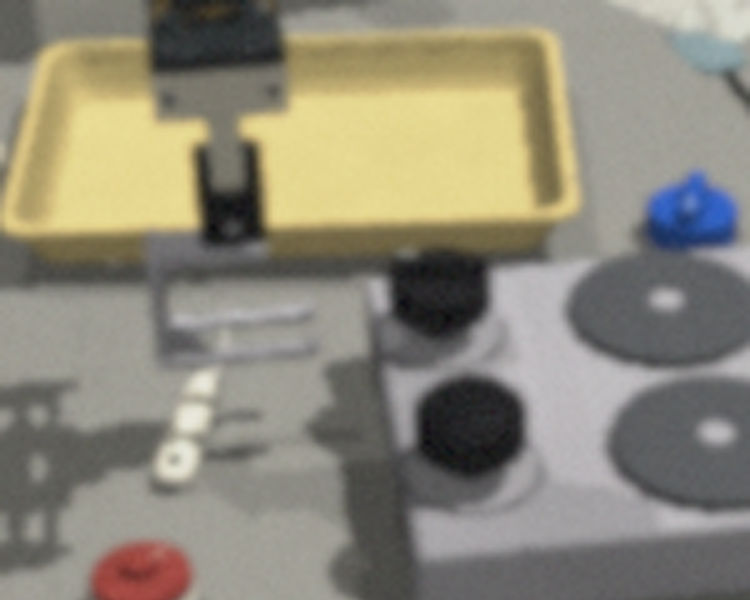

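View pics/d_t.png

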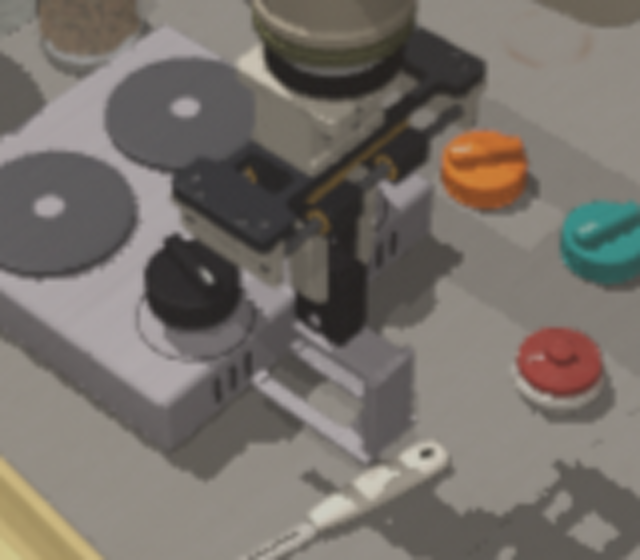

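```bash
python3 -c "
from h import *
import pickle,cv2
im=cv2.imread('pics/d_side.png');im2=cv2.imread('pics/d_scene.png')
o=pickle.load(open('pics/d_wrist.pkl','rb'))[1];T=o['tcp_rot'];p=o['tcp_pos']
S=8
A=cv2.resize(im[190:235,210:310],None,fx=S,fy=S,interpolation=cv2.INTER_CUBIC);B=cv2.resize(im2[205:275,260:330],None,fx=S,fy=S,interpolation=cv2.INTER_CUBIC)
E=[]
for s in(1,-1):
  for y in(.013,.024):
    for z in (0,.006): E.append(((-.052,s*y,z),(.045,s*y,z)))
  E.append(((.045,s*.013,.009),(.045,s*.024,.009)))
for a,b in E:
  w=[p+T@np.array([-q[1],.085-q[2],q[0]]) for q in(a,b)]
  for I,c,off in((A,'side',(210,190)),(B,'scene',(260,205))):
    u=[tuple(int(k) for k in ((proj(c,q)-off+.5)*S).round()) for q in w];cv2.line(I,u[0],u[1],(0,0,255),1)
cv2.imwrite('pics/d_oA.png',A);cv2.imwrite('pics/d_oB.png',B)
"
```

```text
(no output)
```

View pics/d_oA.png

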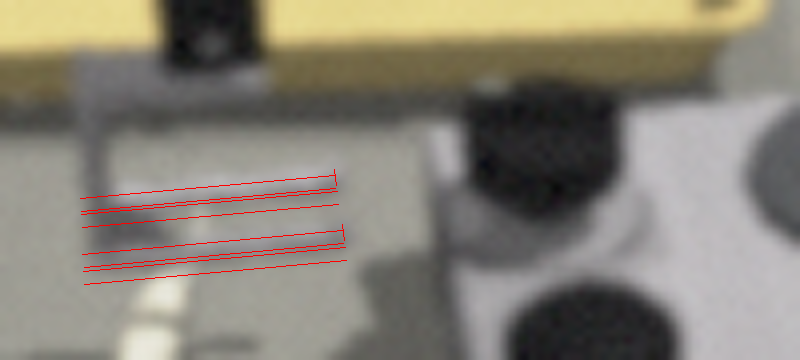

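View pics/d_oB.png

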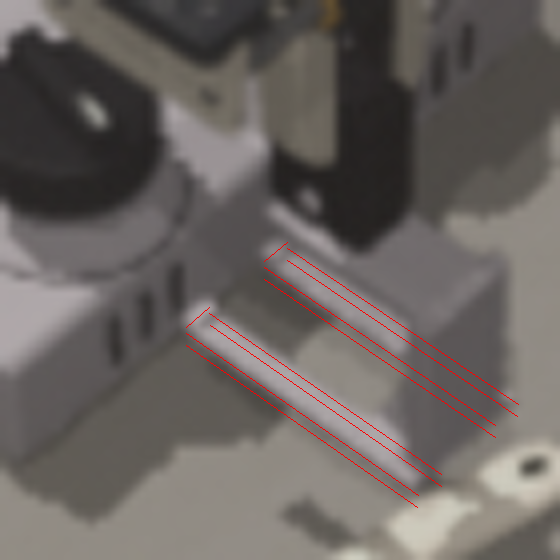

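Emit:
jog_arm --series '[0.5,1,10,0,0,0,15,0,0,0,15,0,0,0,15,0,0,0,10,0]'

```text
time: 9.28
tcp_pos: [0.5246, 0.0544, 0.1505]
tcp_rot: [[0.059, 0.001, 0.998], [-0.998, -0.0, 0.059], [0.0, -1.0, 0.001]]
wrist_force: [-0.7, -0.5, -3.9]
grip_width: 0.0259
```

```bash
python3 -c "
from h import *
snap('e',('wrist','side','scene'))
import cv2
im=cv2.imread('pics/e_side.png');A=cv2.resize(im[160:260,210:330],None,fx=6,fy=6,interpolation=cv2.INTER_CUBIC)[:600];cv2.imwrite('pics/e_s.png',A)
im=cv2.imread('pics/e_scene.png');cv2.imwrite('pics/e_t.png',cv2.resize(im[170:290,220:360],None,fx=5,fy=5,interpolation=cv2.INTER_CUBIC)[:600])
"
```

```text
t 9.375 tcp [0.5243 0.0544 0.1503] yaw 3.3670143834617505 F [-0.3192 -0.5694 -4.1352] w 0.02557522687698746 q [ 0.3461 -2.727  99.5782  0.0012 83.1309 86.979 ]
[[ 0.0587  0.0003  0.9983]
 [-0.9983  0.      0.0587]
 [-0.     -1.      0.0003]]
```

View pics/e_s.png

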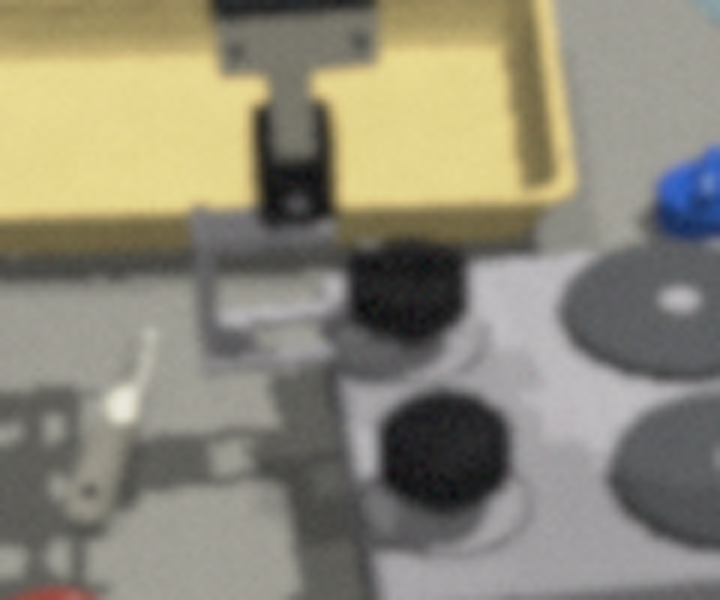

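View pics/e_t.png

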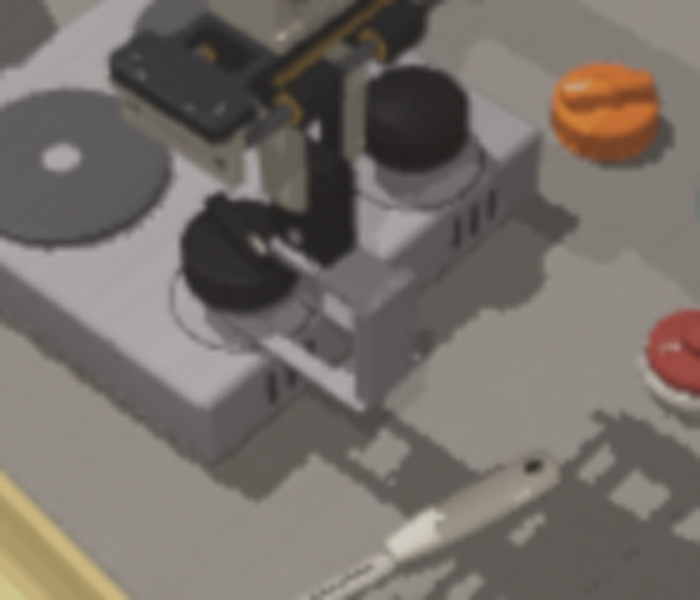

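View pics/e_wrist.png

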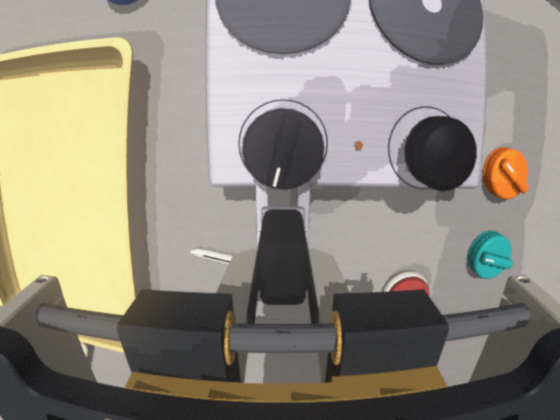

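Emit:
jog_arm --series '[0,0,12,0,0,0,15,0,0,0,15,0,0,0,10,0,0,0,3,0]'

```text
time: 10.05
tcp_pos: [0.5787, 0.0576, 0.1502]
tcp_rot: [[0.059, -0.0, 0.998], [-0.998, -0.0, 0.059], [0.0, -1.0, -0.0]]
wrist_force: [0.1, 0.2, -3.2]
grip_width: 0.0258
```

```bash
python3 -c "
from h import *
snap('f',('wrist','side'))
import cv2
im=cv2.imread('pics/f_side.png');A=cv2.resize(im[160:260,210:330],None,fx=6,fy=6,interpolation=cv2.INTER_CUBIC)[:600];cv2.imwrite('pics/f_s.png',A)
"
```

```text
t 10.1 tcp [0.5786 0.0576 0.1502] yaw 3.3655357985284544 F [-0.2908 -0.2885 -3.6814] w 0.025630336759529537 q [ 0.635   5.7364 90.9782 -0.     83.2954 87.2695]
[[ 0.0587 -0.0002  0.9983]
 [-0.9983 -0.      0.0587]
 [-0.     -1.     -0.0002]]
```

View pics/f_s.png

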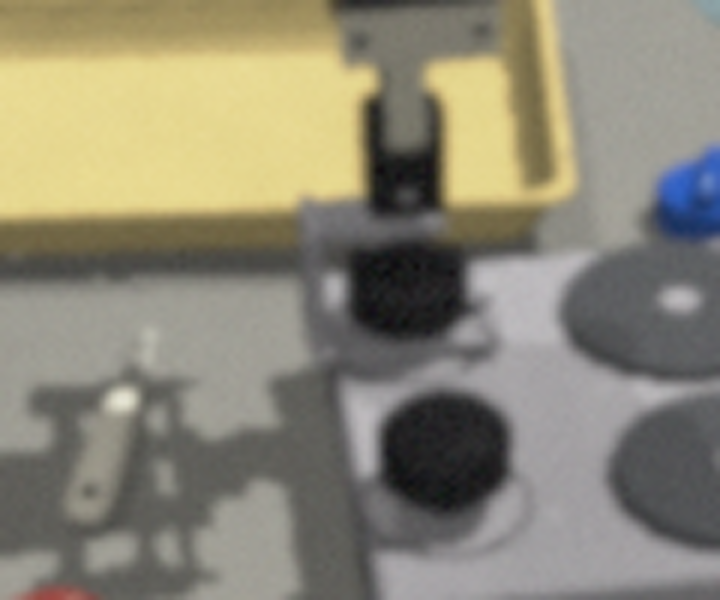

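View pics/f_wrist.png

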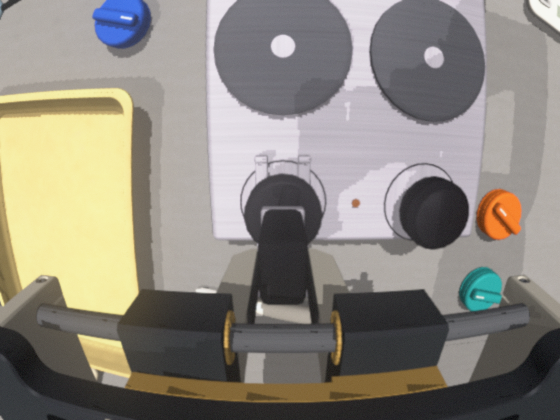

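Emit:
jog_arm --series '[0,-3,0,0,0,-3,0,0,0,-2,0,0,0,-2,0,0,0,-1,0,0]'

```text
time: 10.78
tcp_pos: [0.5777, 0.0576, 0.1603]
tcp_rot: [[0.059, -0.002, 0.998], [-0.998, 0.0, 0.059], [-0.0, -1.0, -0.002]]
wrist_force: [0.8, 0.3, -12.7]
grip_width: 0.0256
```

Emit:
jog_arm --series '[0,-1,0,0,0,-1,0,0,0,-1,0,0,0,-1,0,0,0,-1,0,0]'

```text
time: 11.4
tcp_pos: [0.5786, 0.0576, 0.1675]
tcp_rot: [[0.059, 0.001, 0.998], [-0.998, 0.0, 0.059], [0.0, -1.0, 0.001]]
wrist_force: [-0.3, 0.3, -8.5]
grip_width: 0.0259
```

Emit:
jog_arm --series '[0,-2,0,0,0,-2,0,0,0,-2,0,0,0,-2,0,0,0,-2,0,0]'

```text
time: 12.02
tcp_pos: [0.5783, 0.0576, 0.1766]
tcp_rot: [[0.059, 0.0, 0.998], [-0.998, 0.0, 0.059], [-0.0, -1.0, 0.0]]
wrist_force: [-0.2, 0.3, -3.6]
grip_width: 0.0256
```

```bash
python3 -c "
from h import *
snap('g',('wrist','side'))
import cv2
im=cv2.imread('pics/g_side.png');A=cv2.resize(im[160:260,210:330],None,fx=6,fy=6,interpolation=cv2.INTER_CUBIC)[:600];cv2.imwrite('pics/g_s.png',A)
"
```

```text
t 12.075 tcp [0.5784 0.0576 0.1768] yaw 3.369531657137836 F [ 0.1532  0.148  -3.6043] w 0.025490656478426528 q [ 0.6348  4.826  89.1495  0.0004 85.9986 87.2653]
[[ 0.0588  0.0005  0.9983]
 [-0.9983  0.      0.0588]
 [ 0.     -1.      0.0005]]
```

View pics/g_s.png

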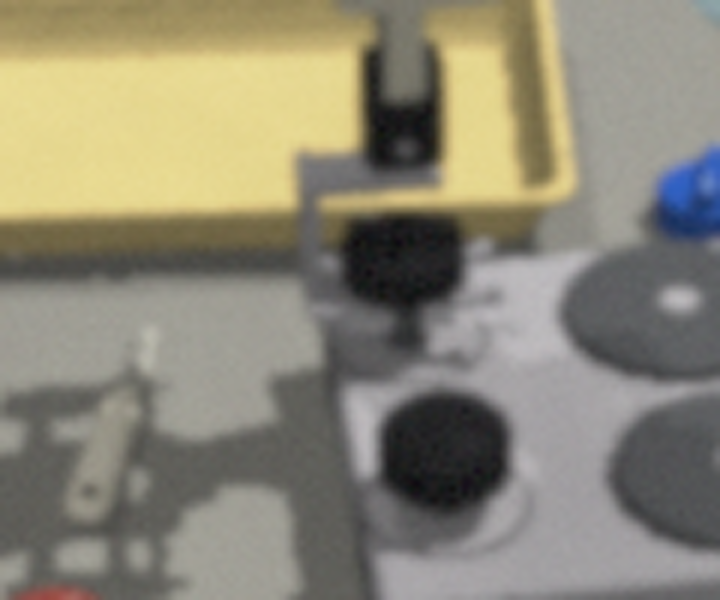

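View pics/g_wrist.png

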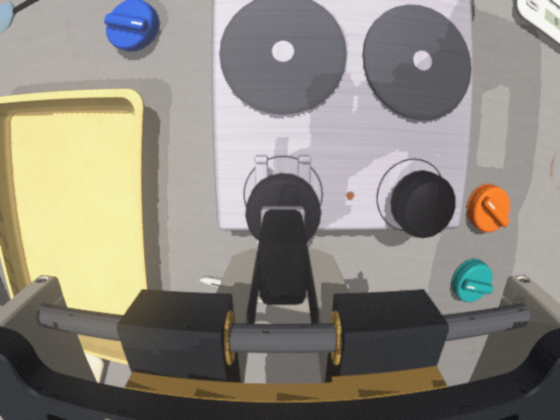

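Emit:
jog_arm --series '[0,-4,0,0,0,-8,0,0,0,-10,0,0,0,-10,0,0,0,-6,0,0]'

```text
time: 12.75
tcp_pos: [0.5788, 0.0576, 0.2157]
tcp_rot: [[0.059, 0.002, 0.998], [-0.998, 0.0, 0.059], [0.0, -1.0, 0.002]]
wrist_force: [0.5, -0.0, -3.5]
grip_width: 0.0259
```

Emit:
jog_arm --series '[0,-2,0,0,0,0,0,0,0,0,0,0,0,0,0,0]'

```text
time: 13.25
tcp_pos: [0.578, 0.0576, 0.2159]
tcp_rot: [[0.059, -0.001, 0.998], [-0.998, 0.0, 0.059], [-0.0, -1.0, -0.001]]
wrist_force: [0.9, 0.3, -3.6]
grip_width: 0.0258
```

```bash
python3 -c "
from h import *
snap('i',('wrist','side','scene'),('tray',))
import cv2
im=cv2.imread('pics/i_side.png');A=cv2.resize(im[140:260,210:330],None,fx=5,fy=5,interpolation=cv2.INTER_CUBIC)[:600];cv2.imwrite('pics/i_s.png',A)
im=cv2.imread('pics/i_scene.png');A=cv2.resize(im[100:280,170:370],None,fx=3.2,fy=3.2,interpolation=cv2.INTER_CUBIC)[:600];cv2.imwrite('pics/i_t.png',A)
"
```

```text
wrist tray [([84.6, 193.4], 0.63)]
side tray [([238.9, 181.9], 0.63)]
scene tray [([201.7, 326.2], 0.97), ([272.2, 194.9], 0.58)]
t 13.45 tcp [0.5782 0.0576 0.2162] yaw 3.3687129240902514 F [ 0.2257 -0.0011 -4.4859] w 0.025431257228020695 q [ 0.6352  3.9489 85.9755 -0.0004 90.0902 87.2665]
[[ 0.0588 -0.0003  0.9983]
 [-0.9983 -0.      0.0588]
 [-0.     -1.     -0.0003]]
```

View pics/i_s.png

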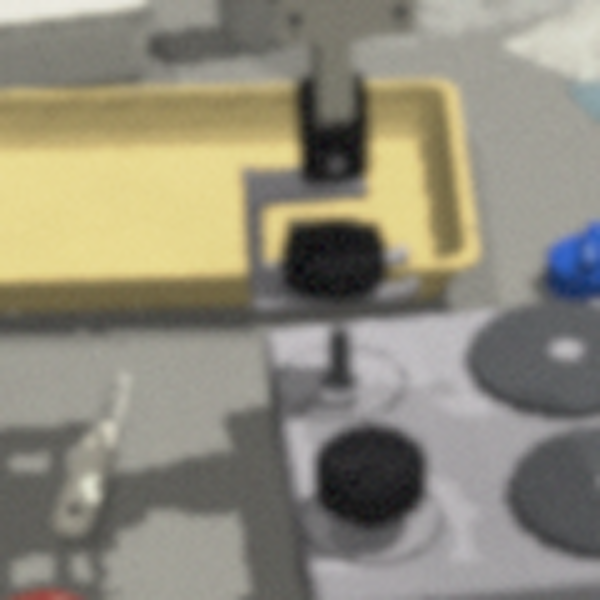

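View pics/i_t.png

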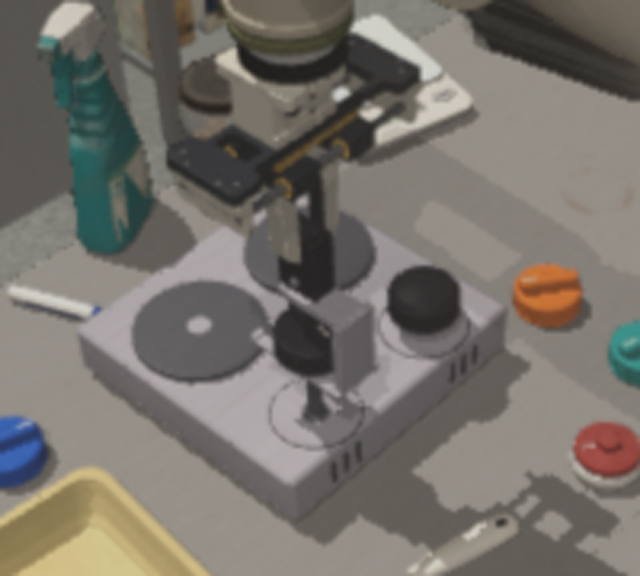

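View pics/i_wrist.png

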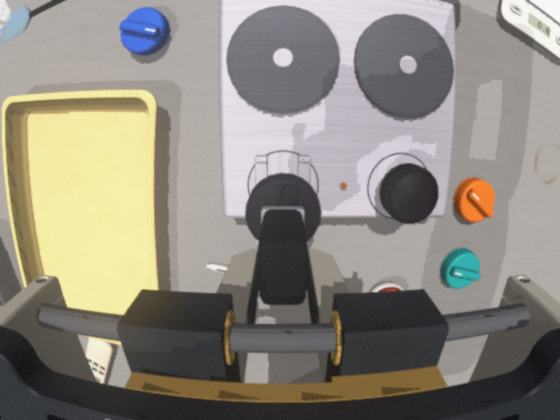

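```bash
python3 -c "
from h import *
c=[atz('scene',p,.042) for p in [(111,305),(196,250),(293,343),(207,412)]];print(np.array(c),np.mean(c,0))
d=[atz('side',p,.042) for p in [(197,157),(303,157),(305,191),(191,193)]];print(np.array(d),np.mean(d,0))
T=np.array([0.48,0.35,0])-[.578,.0576,0];R=np.array([[.0588,.9983],[-.9983,.0588]]);print(R.T@T[:2])
"
```

```text
[[0.6788 0.4785 0.042 ]
 [0.6712 0.2309 0.042 ]
 [0.3015 0.239  0.042 ]
 [0.3139 0.4719 0.042 ]] [0.4913 0.3551 0.042 ]
[[0.299  0.5188 0.042 ]
 [0.7066 0.4744 0.042 ]
 [0.6851 0.2272 0.042 ]
 [0.299  0.254  0.042 ]] [0.4974 0.3686 0.042 ]
[-0.2977 -0.0806]
```

Emit:
jog_arm --series '[-3,0,-0.7,0,-6,0,-1.4,0,-9,0,-2.1,0,-12,0,-2.8,0,-15,0,-3.5,0]'

```text
time: 14.18
tcp_pos: [0.5648, 0.103, 0.2164]
tcp_rot: [[0.059, -0.0, 0.998], [-0.998, 0.0, 0.059], [-0.0, -1.0, 0.0]]
wrist_force: [0.1, -0.4, -3.6]
grip_width: 0.0258
```

Emit:
jog_arm --series '[-16,0,-3.7,0,-16,0,-3.7,0,-16,0,-3.7,0,-16,0,-3.7,0,-16,0,-3.7,0]'

```text
time: 14.8
tcp_pos: [0.5416, 0.1818, 0.2164]
tcp_rot: [[0.059, 0.0, 0.998], [-0.998, 0.0, 0.059], [-0.0, -1.0, 0.0]]
wrist_force: [0.1, 0.0, -3.5]
grip_width: 0.0257
```

Emit:
jog_arm --series '[-16,0,-3.7,0,-16,0,-3.7,0,-16,0,-3.7,0,-16,0,-3.7,0,-16,0,-3.7,0]'

```text
time: 15.42
tcp_pos: [0.5185, 0.2605, 0.2164]
tcp_rot: [[0.059, 0.0, 0.998], [-0.998, -0.0, 0.059], [0.0, -1.0, 0.0]]
wrist_force: [0.6, 0.9, -4.2]
grip_width: 0.0258
```

Emit:
jog_arm --series '[-16,0,-3.7,0,-16,0,-3.7,0,-16,0,-3.7,0,-14,0,-3.3,0,-12,0,-2.8,0]'

```text
time: 16.05
tcp_pos: [0.497, 0.3332, 0.2163]
tcp_rot: [[0.059, 0.0, 0.998], [-0.998, -0.0, 0.059], [0.0, -1.0, 0.0]]
wrist_force: [0.5, -0.8, -4.0]
grip_width: 0.0259
```

Emit:
jog_arm --series '[-10,0,-2.3,0,-8,0,-1.9,0,-5,0,-1.2,0,-2,0,-0.5,0,0,0,0,0]'

```text
time: 16.68
tcp_pos: [0.49, 0.3568, 0.2163]
tcp_rot: [[0.059, -0.0, 0.998], [-0.998, -0.0, 0.059], [0.0, -1.0, -0.0]]
wrist_force: [-0.0, 0.4, -3.0]
grip_width: 0.0256
```

```bash
python3 -c "
from h import *
snap('j',('wrist','side','scene'))
import cv2
im=cv2.imread('pics/j_side.png');A=cv2.resize(im[90:210,180:330],None,fx=5,fy=5,interpolation=cv2.INTER_CUBIC)[:600];cv2.imwrite('pics/j_s.png',A)
"
```

```text
t 16.775 tcp [0.4901 0.3566 0.2163] yaw 3.348930725827343 F [-0.0402  0.3012 -3.3698] w 0.02550011563852557 q [ 31.2039   7.8136  81.8315  -0.0073  90.3554 117.8549]
[[ 0.0584  0.0001  0.9983]
 [-0.9983 -0.0001  0.0584]
 [ 0.0001 -1.      0.0001]]
```

View pics/j_s.png

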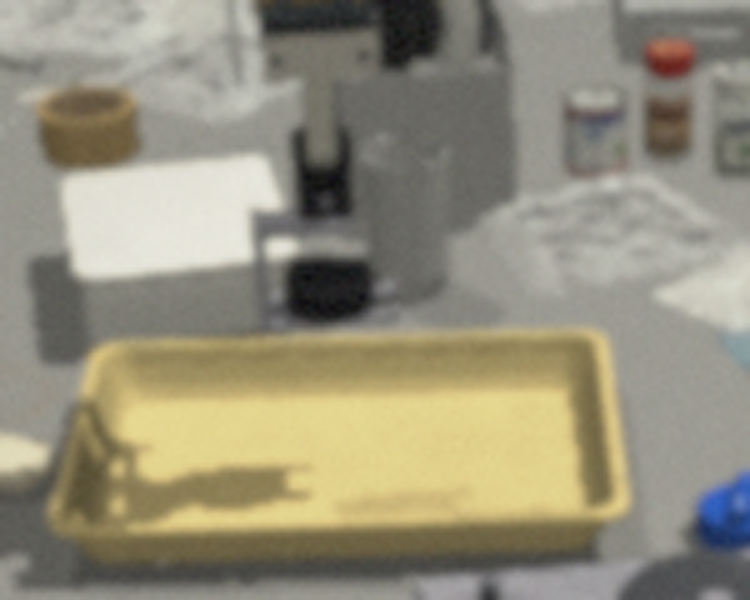

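View pics/j_wrist.png

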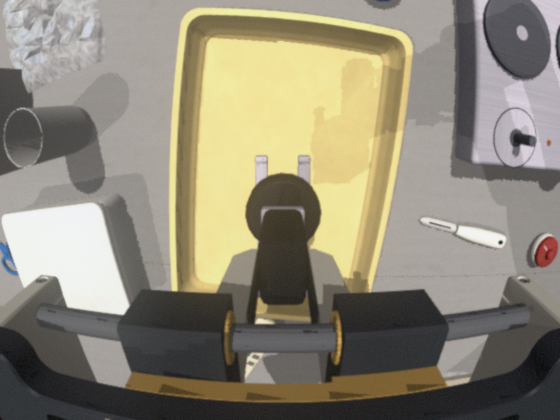

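View pics/j_scene.png

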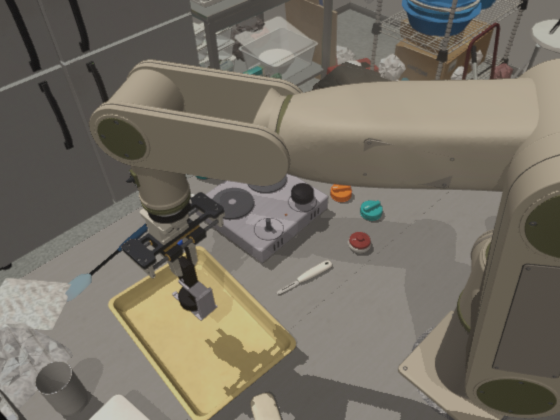

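Emit:
jog_arm --series '[0,4,0,0,0,8,0,0,0,12,0,0,0,14,0,0,0,14,0,0]'

```text
time: 17.45
tcp_pos: [0.4896, 0.3567, 0.1628]
tcp_rot: [[0.059, -0.001, 0.998], [-0.998, -0.001, 0.059], [0.0, -1.0, -0.001]]
wrist_force: [0.5, 0.2, -4.2]
grip_width: 0.0255
```

Emit:
jog_arm --series '[0,14,0,0,0,14,0,0,0,12,0,0,0,8,0,0,0,5,0,0]'

```text
time: 18.08
tcp_pos: [0.4899, 0.3569, 0.1109]
tcp_rot: [[0.059, -0.0, 0.998], [-0.998, -0.0, 0.059], [0.0, -1.0, -0.0]]
wrist_force: [0.1, -1.0, -2.9]
grip_width: 0.0258
```

Emit:
jog_arm --series '[0,4,0,0,0,4,0,0,0,3,0,0,0,2,0,0,0,1,0,0]'

```text
time: 18.7
tcp_pos: [0.4899, 0.3569, 0.0973]
tcp_rot: [[0.059, 0.0, 0.998], [-0.998, 0.0, 0.059], [-0.0, -1.0, 0.0]]
wrist_force: [0.3, -0.0, -4.1]
grip_width: 0.0257
```

Emit:
jog_arm --series '[0,1,0,0,0,1,0,0,0,1,0,0,0,1,0,0,0,0,0,0]'

```text
time: 19.32
tcp_pos: [0.4898, 0.3569, 0.0932]
tcp_rot: [[0.059, -0.0, 0.998], [-0.998, -0.0, 0.059], [0.0, -1.0, -0.0]]
wrist_force: [-0.0, -0.6, -3.7]
grip_width: 0.0259
```

Emit:
jog_arm --series '[0,1,0,0,0,0.5,0,0,0,0.5,0,0,0,0,0,0]'

```text
time: 19.82
tcp_pos: [0.4899, 0.3569, 0.0913]
tcp_rot: [[0.059, -0.0, 0.998], [-0.998, -0.0, 0.059], [0.0, -1.0, -0.0]]
wrist_force: [0.9, -0.1, -3.8]
grip_width: 0.0259
```

Emit:
jog_arm --series '[0,0.5,0,0,0,0.5,0,0,0,0,0,0]'

```text
time: 20.2
tcp_pos: [0.4899, 0.3569, 0.0903]
tcp_rot: [[0.059, -0.0, 0.998], [-0.998, -0.0, 0.059], [0.0, -1.0, -0.0]]
wrist_force: [-1.2, 0.1, -3.2]
grip_width: 0.0258
```

Emit:
jog_arm --series '[0,0.5,0,0,0,0.5,0,0,0,0,0,0]'

```text
time: 20.58
tcp_pos: [0.49, 0.357, 0.0894]
tcp_rot: [[0.059, 0.0, 0.998], [-0.998, 0.0, 0.059], [-0.0, -1.0, 0.0]]
wrist_force: [-0.2, 0.2, -2.4]
grip_width: 0.0257
```

Emit:
jog_arm --series '[0,0.5,0,0,0,0.5,0,0,0,0,0,0]'

```text
time: 20.95
tcp_pos: [0.4902, 0.3571, 0.0894]
tcp_rot: [[0.059, 0.001, 0.998], [-0.998, 0.0, 0.059], [-0.0, -1.0, 0.001]]
wrist_force: [-3.0, -1.4, 4.8]
grip_width: 0.0256
```

Emit:
jog_arm --series '[0,-0.7,0,0,0,0,0,0]'

```text
time: 21.2
tcp_pos: [0.4901, 0.357, 0.0893]
tcp_rot: [[0.059, 0.0, 0.998], [-0.998, 0.0, 0.059], [-0.0, -1.0, 0.0]]
wrist_force: [-2.1, -1.3, 3.6]
grip_width: 0.0256
```

```bash
python3 -c "
from h import *
snap('k',('wrist','scene'))"
```

```text
t 21.25 tcp [0.49   0.357  0.0893] yaw 3.367762418627613 F [-2.3735 -1.415   3.4778] w 0.025688031922232214 q [ 31.2302  12.0778  90.4807   0.0001  77.4213 117.8624]
[[ 0.0587  0.0003  0.9983]
 [-0.9983  0.0002  0.0587]
 [-0.0002 -1.      0.0003]]
```

View pics/k_wrist.png

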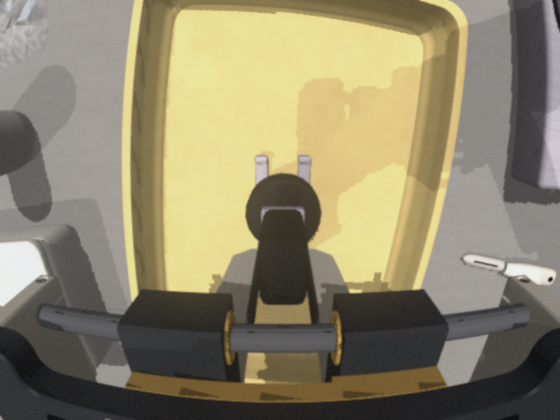

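Emit:
jog_arm --series '[0,-0.4,0,0,0,0,0,0]'

```text
time: 21.55
tcp_pos: [0.4899, 0.357, 0.0893]
tcp_rot: [[0.059, -0.0, 0.998], [-0.998, 0.0, 0.059], [-0.0, -1.0, -0.0]]
wrist_force: [-1.7, -1.5, 1.1]
grip_width: 0.0257
```

Emit:
jog_arm --series '[0,0,0,0,0,0,0,0,0,0,0,0,0,0,0,0,0,0,0,0]' --fingers 0

```text
time: 22.18
tcp_pos: [0.49, 0.357, 0.0895]
tcp_rot: [[0.059, 0.0, 0.998], [-0.998, 0.0, 0.059], [-0.0, -1.0, 0.0]]
wrist_force: [-0.7, 0.6, 0.2]
grip_width: 0.071
```

Emit:
jog_arm --series '[0,0,0,0,0,0,0,0,0,0,0,0,0,0,0,0,0,0,0,0]'

```text
time: 22.8
tcp_pos: [0.4899, 0.3569, 0.0894]
tcp_rot: [[0.059, -0.0, 0.998], [-0.998, 0.0, 0.059], [-0.0, -1.0, -0.0]]
wrist_force: [0.6, 0.2, -0.1]
grip_width: 0.0929
```

```bash
python3 -c "
from h import *
snap('l',('wrist',))"
```

```text
t 22.8 tcp [0.4899 0.3569 0.0894] yaw 3.367916911071204 F [ 0.6224  0.1932 -0.0699] w 0.09294476483402435 q [ 31.231   12.0729  90.4765   0.0026  77.4539 117.8625]
[[ 0.0587 -0.0001  0.9983]
 [-0.9983  0.      0.0587]
 [-0.     -1.     -0.0001]]
```

View pics/l_wrist.png

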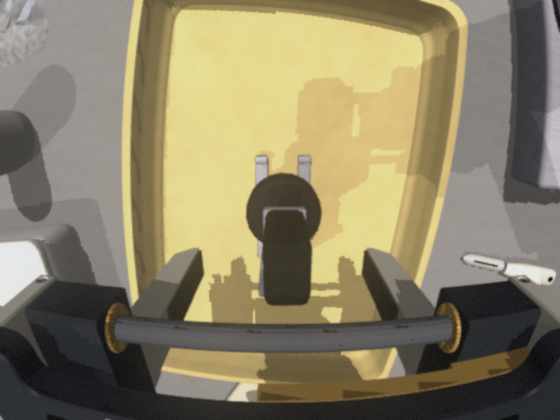

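Released; the puller stands at (285,255) with the knob on its fork, and the fingers are clear. Retreat straight up.

Emit:
jog_arm --series '[0,-15,0,0,0,-30,0,0,0,-40,0,0,0,-40,0,0,0,-30,0,0]'

```text
time: 23.48
tcp_pos: [0.4905, 0.3573, 0.2482]
tcp_rot: [[0.059, 0.003, 0.998], [-0.998, 0.002, 0.059], [-0.002, -1.0, 0.003]]
wrist_force: [-0.2, -0.6, -1.0]
grip_width: 0.0929
```

Emit:
jog_arm --series '[0,-10,-30,0,0,0,-45,0,0,0,-25,0,0,0,0,0,0,0,0,0]'

```text
time: 24.1
tcp_pos: [0.3908, 0.3512, 0.2553]
tcp_rot: [[0.059, 0.001, 0.998], [-0.998, 0.001, 0.059], [-0.001, -1.0, 0.001]]
wrist_force: [-0.1, 0.3, -0.1]
grip_width: 0.0933
```

```bash
python3 -c "
from h import *
snap('m',('wrist','side','scene'),('puller','bar_knob','round_knob'))
import cv2
im=cv2.imread('pics/m_side.png');A=cv2.resize(im[130:280,180:330],None,fx=4,fy=4,interpolation=cv2.INTER_CUBIC)[:600];cv2.imwrite('pics/m_s.png',A)
"
```

```text
wrist puller [([285.3, 104.8], 0.8)]
wrist bar_knob [([468.1, 164.0], 0.55)]
wrist round_knob []
side puller [([243.1, 166.7], 0.63)]
side bar_knob [([250.0, 178.3], 0.74), ([281.2, 292.4], 0.72), ([240.7, 296.5], 0.68)]
side round_knob []
scene puller [([203.4, 324.8], 0.85), ([197.1, 331.8], 0.2)]
scene bar_knob [([171.6, 238.7], 0.7), ([342.3, 197.8], 0.68), ([368.8, 210.0], 0.61)]
scene round_knob [([300.4, 203.1], 0.57)]
t 24.5 tcp [0.3903 0.3509 0.2542] yaw 3.3469583420793367 F [ 0.2526 -0.8958 -0.7804] w 0.09316724183982845 q [ 36.3616  -5.2506  91.1828  -0.0013  94.0955 123.0146]
[[ 0.0584 -0.0004  0.9983]
 [-0.9983 -0.0003  0.0584]
 [ 0.0003 -1.     -0.0004]]
```

View pics/m_s.png

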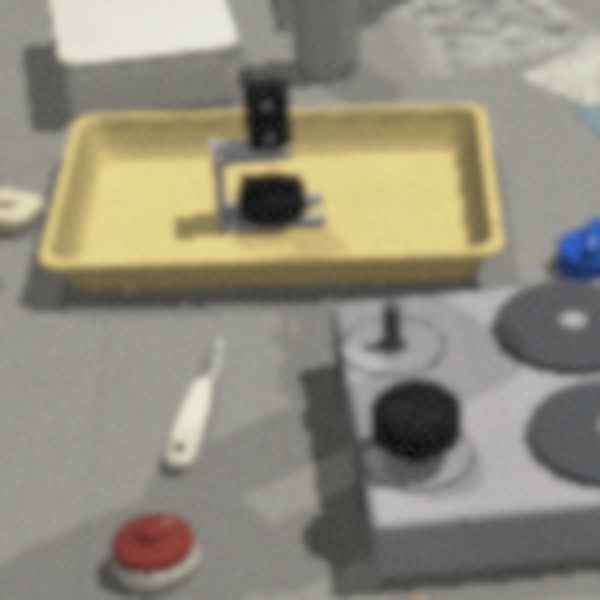

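View pics/m_wrist.png

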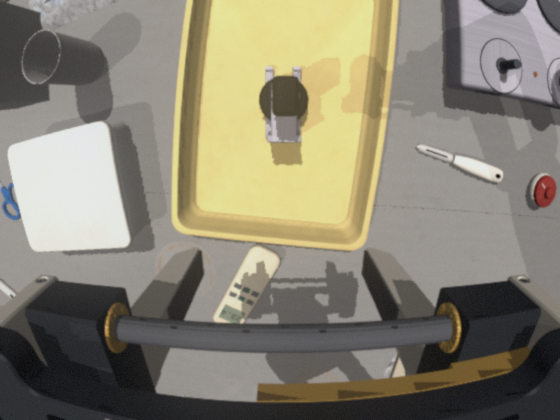

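View pics/m_scene.png

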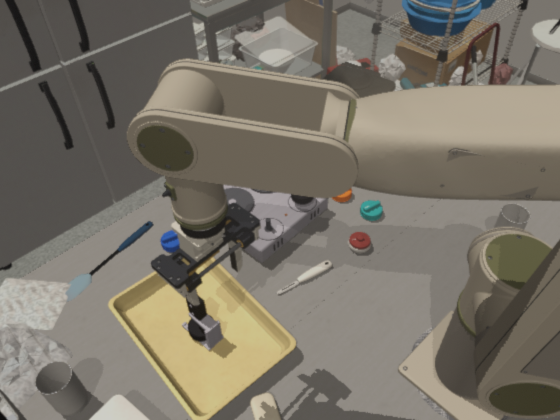

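Puller upright in the tray with the knob on its fork (side crop ~(272,200), wrist ~(283,98)), round knob seated, timer and peeler where they were, robot clear. Handing in.

```bash
python3 -c "
from rig import r
print(r.job_done()); print(r.get_obs()['time'])"
```

```text
the job is handed in; nothing more can be done
None
the job is handed in; nothing more can be done
```

I carried out the whole job and handed it in at about 24.5 s of the 59 s allowed. `job_done` gives no verdict, so success rests on my own checks.

- **What I did:** I gripped the puller by its handle and slid the fork into the gap under the bar knob. I measured no contact force until the fork met the knob. I pulled straight up; the catch let go at somewhat over 9 N, and the knob came up level on the fork. I carried it slowly to about the middle of the tray, lowered until the fork touched the floor, backed off, released and moved clear.
- **Last pictures (side, wrist and scene):**
  - The puller stands upright near the tray's centre with the knob level on the fork, at or very near the seat.
  - The round knob is still on its stem.
  - The timer and peeler look unmoved.
  - The gripper is open and clear, with wrist force near zero.
- **Disagreements:**
  - The two fixed cameras placed the tray's centre about 14 mm apart, well within the allowed area.
  - The side and wrist views disagreed by a few mm on fork height. I worked mid-gap because of that.
  - In the last check the network's round-knob detection was weak or missing, because the arm blocked part of the view. I judged that knob by eye.

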